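Tip a tool case out of a tight rack and load it into the pull-out tray

ROBOT

A 7-joint arm with a two-finger parallel gripper is mounted at the origin on the work surface. World frame = base frame: x ahead of the robot, y to its left, z up, the work surface at z = 0. Lengths are in m, angles in degrees, forces in N, time in s.
With the tool pointing down it reaches from about 0.425 to 0.825 m from the base axis. Payload 3.6 kg.
Tool frame: the origin (TCP) lies midway between the tips of the shut fingers; the grasp point (between the pads) lies 19 mm behind it; x points along the fingers, y is the direction in which the jaws open and shut, and the axes are right-handed (so a half turn about x gives the same grasp; the last joint's range is limited). The gripper opens to 93 mm and grips with 3 to 60 N. Pads are 15 mm wide; open, the fingers measure 128 mm over their backs; the gripper's body (75 mm by 188 mm) begins 65 mm behind the grasp point.
Start: joints at [-1.518, 35.231, -0.722, 81.555, 0.464, 63.22, -2.315], TCP at [0.65, 0, 0.219] pointing down, gripper open.
Joint ranges: [-178.69, 178.69], [-17.37, 117.87], [-77.05, 75.6], [15.02, 138.74], [-78.02, 258.01], [0.78, 113.62], [-162.83, 162.83]. Speed limits (degrees/s): [159.86, 159.86, 180, 180, 180, 180, 180].

INTERFACE

Orientations are given as a 3x3 rotation matrix whose columns are the frame's x, y, z axes.
In Python, from bench import get_state, camera, close_job gives the robot as it stands.
- The arm moves only by the tool drive_tool, never from a script. Its argument "series" is a list of rows, each a list of 2 entries, a list of its own where there are three numbers: the shift along the tool's x, y, z in cm, then the turn about the tool's x in degrees. In form: [[[x, y, z], twist], ...]. A call has 1 to 8 rows; each row is the pose to reach, as a shift and turn from the pose commanded when the call began, along the tool's axes at that moment; what a row does not reach only later rows make up. A row lasts 1/8 s, in which the tool goes at most 62.5 mm and 10.7 degrees, less where a joint would pass 70% of its speed; a pose out of reach is approached as far as the arm can. A call with a gripper value outside its range is refused whole. "fingers" is the finger opening in cm, from 0 to 9.3, set as the call begins (left out, the last holds). The fingers move at their own pace and stop on an object; "newtons" is the grip in N (left out, the last holds). Time passes only in rows, so rows that repeat a pose let the fingers close. It gives the time, the measured TCP pose, the force and the opening at its end, in the units of the state.
- get_state(): the state, without advancing time (a new reading comes with each control period).
- camera(name): name is "scene" or "side" or "wrist"; returns a dict with "pixels" (420x560x3 uint8, red, green, blue), "range_z" (420x560 float32, m along the optical axis (not along the pixel's ray), 0 where there is no reading), "K" (3x3 intrinsics, pixels), "pose" (4x4, takes a point from camera to world coordinates); the wrist camera has in their place "T_tool_cam" (4x4, takes a point from camera to tool coordinates, whose origin is the TCP and whose axes are the tool frame's). Camera axes: x right, y up, looking along -z (the intrinsics and any distortion apply to the point x, -y, -z); pixel columns grow to the right and rows downward; lengths in m; the calibration is good to about 2 mm. A picture is of the moment at which its call begins: read the wrist's pose just before it.
- close_job(): hands the job in, once; it reports no verdict.
The state is a dict: "t": time; "q": joint angles; "dq": joint speeds; "joint_torque": joint torques, N m; "tool_pos": TCP position; "orientation": TCP orientation; "contact_force": force on the tool from outside, world axes, zero at the start; "moment": the same for the moment, N m; "opening": opening from 0.0 (shut) to 1.0 (fully open).
Only numpy, scipy, OpenCV 4.12 (cv2) and the standard library are available. Lean on these libraries where they do the work, as an engineer would, in place of code of your own. Each camera call takes 0.05 s, during which the arm holds its last target. There are 200 camera calls.

TASK

The orange tool case is wedged too tightly between its neighbours to be gripped where it stands: hook or drag its top edge towards you so that it tips forward and leans on the rack's front rail. Then grip it by the part that sticks out, set it gently upright on the floor of the pull-out tray (do not drop it in or knock it flat), let go of it, and after that push the tray fully shut with the case still standing in it. Leave the other three cases standing in their places in the rack.

Things in the scene. Friction and masses are not known exactly. Their poses are not given: they have to be found in the camera images.
- case_orange: Orange hard plastic tool case standing upright, a plain box 88 mm deep (its x) x 46 mm thick (its y) x 175 mm tall (its z), 0.3 to 0.5 kg, loose. Origin: centre of its underside; z up, x away from the robot (labelled spine on the -x face). Stands in one of the rack's four bays, 2 mm from its neighbours. Tips about its lower front edge; balance point about 0.47 rad.
- case_blue: Blue hard plastic tool case standing upright, a plain box 88 mm deep (its x) x 46 mm thick (its y) x 175 mm tall (its z), 0.4 kg, loose, in another bay of the rack. Origin and axes as the orange case.
- case_grey: Grey hard plastic tool case standing upright, a plain box 88 mm deep (its x) x 46 mm thick (its y) x 175 mm tall (its z), 0.4 kg, loose, in another bay of the rack. Origin and axes as the orange case.
- case_green: Green hard plastic tool case standing upright, a plain box 88 mm deep (its x) x 46 mm thick (its y) x 175 mm tall (its z), 0.4 kg, loose, in another bay of the rack. Origin and axes as the orange case.
- rack: Grey steel rack fixed to the bench, 214 mm wide, left or right of the robot, turned up to 0.2 rad. Origin: on the bench under the middle of the row of cases; x away from the robot, y along the row. Behind the cases a back stop only 100 mm high (x = 47 to 53 mm), nothing beyond it: their upper rears are bare. End cheeks 110 mm high.
- rack_floor (a point): Centre of the rack's floor, 12 mm above the bench; axes as the rack's. The cases stand on it at x = 0, y = -72, -24, 24 and 72 mm, their tops 187 mm above the bench; a 4 mm high toe lip 2 mm in front of them stops their feet.
- rail_mid (a point): Middle of the black round catch rail, 10 mm thick, along the rack's y, 88 mm in front of the rack's origin, 73 mm above the bench. A case tipped past balance falls the little way onto it and stays leaning by itself at about 0.57 rad towards the robot, its upper 80 mm clear in front of the neighbours.
- dock: Green steel open-topped drawer dock fixed to the bench on the other side from the rack, turned up to 0.2 rad: 136 mm wide (y), side and back walls 120 mm high, from x = 9 mm (front edge) to 179 mm. Origin on the bench, on its centre plane; x away from the robot, the way the tray shuts.
- tray (a joint): How far the pull-out tray is open, in m: 0 fully shut (yellow panel against the dock's front edges), 0.115 fully open; starts 0.085 to 0.11. Slides along the dock's x with about 2.5 N of friction and stays where it is left.
- tray_floor (a point): Centre of the tray's inner floor surface, moving with the tray; axes as the dock's. 16 mm above the bench; inside 136 mm long (x), 94 mm wide (y). Side and rear walls rise 34 mm above the floor, the yellow front panel 117 mm.
- panel_top (a point): Middle of the top edge of the yellow front panel, on its outer (robot-side) face, moving with the tray; 133 mm above the bench. Flat panel, 8 mm thick, 140 mm wide, 125 mm high, no handle: it is pushed. A case mid-tray begins 32 mm behind this face and stands 58 mm higher.
Mind the look-alikes: they are no part of the job. Leave any purple look-alike of the dock alone. Several things have the shape of the case_green; the one meant has the colours described above.

How it is judged (in metres and radians):
On the way, in this order (a step that is already met when the one before it is completed fails the run):
1. the orange case is tipped forward out of the row (more than 0.48 rad), its foot still in the rack (angle between case_orange's own z axis and vertical between 0.48 and 1 rad and x of case_orange in the frame of rack between -0.06 and 0.06 m and z of case_orange in the frame of rack below 0.06 m), for 0.3 s.
2. the orange case stands upright and released on the floor of the tray, the tray still open by more than 50 mm (x of case_orange in the frame of tray_floor between -0.03 and 0.03 m and y of case_orange in the frame of tray_floor between -0.03 and 0.03 m and z of case_orange in the frame of tray_floor between -0.004 and 0.006 m and angle between case_orange's own z axis and vertical below 0.1 rad and contact force between the fingers and case_orange below 0.1 N and value of joint tray above 0.05 m), for 0.3 s.
At the end, for the whole second after the job is handed in: Tray open less than 6 mm; orange case upright in it (0.1 rad), underside on the tray floor (-4 to +6 mm), middle within 30 mm of the floor centre along x and y, at rest, released; the other three cases upright (0.1 rad) and within 25 mm of their starts (x of case_orange in the frame of tray_floor between -0.03 and 0.03 m and y of case_orange in the frame of tray_floor between -0.03 and 0.03 m and z of case_orange in the frame of tray_floor between -0.004 and 0.006 m and angle between each of case_orange, case_blue, case_grey, case_green's own z axis and vertical below 0.1 rad and contact force between the fingers and case_orange below 0.1 N and value of joint tray below 0.006 m and linear speed of case_orange below 0.02 m/s and distance of each of case_blue, case_grey, case_green from where it was at the start of the episode below 0.025 m); the robot touches nothing.
It fails at once if another case is tipped by more than 0.3 rad (angle between any of case_blue, case_grey, case_green's own z axis and vertical above 0.3 rad).
It fails at once if the orange case is knocked flat (tilted more than 1.25 rad) (angle between case_orange's own z axis and vertical above 1.25 rad).
It fails at once if the orange case is dropped into the tray (falling free over it faster than 0.5 m/s) (horizontal distance between case_orange and tray_floor below 0.09 m and contact force between the fingers and case_orange below 0.1 N and linear speed of case_orange above 0.5 m/s).
It also fails if it takes over 70 s, if anything falls off the work surface, if the arm or the gripper's body presses on something with over 40 N, if the wrist force passes 120 N, or if a joint passes its speed limit or range.

## Working session

There is one attempt and no reset: what is moved stays moved. The work goes in short steps, Python scripts to look and compute and a tool call to move; the robot and the scene stay as the last step left them, time stands still between calls to the robot, and variables do not carry over. Pictures are saved under pics/ and viewed, about 8 in all and at most 12, crops included, and the job is handed in when it is done.

Besides the shell and the picture viewer there is one more tool, called after ">>>" by a JSON object that holds its "name" and its "arguments". drive_tool: Moves the arm, as the interface text tells. Its arguments: {"type":"object","properties":{"series":{"type":"array"},"fingers":{"type":"number"},"newtons":{"type":"number"}},"required":["series"]}

```bash
mkdir -p pics; ls; cat > h.py <<'E'
import numpy as np, cv2
from bench import get_state, camera
def cloud(c, pose=None):
    K=c["K"]; z=c["range_z"]; v,u=np.mgrid[:z.shape[0],:z.shape[1]]
    P=np.stack([(u-K[0,2])/K[0,0]*z, -(v-K[1,2])/K[1,1]*z, -z],-1)
    T=c["pose"] if pose is None else pose
    return P@T[:3,:3].T+T[:3,3]
def save(n,px): cv2.imwrite("pics/"+n+".png",cv2.cvtColor(px,cv2.COLOR_RGB2BGR))
E
python3 - <<'E'
from h import *
s=get_state(); print({k:np.round(v,3).tolist() for k,v in s.items()})
for n in ["scene","side"]:
    c=camera(n); np.savez(f"{n}0.npz",**c); save(n+"0",c["pixels"]); print(n,c["K"].round(1).tolist(),c["pose"].round(3).tolist(),[k for k in c])
E
```

```text
pics
{'t': 0.0, 'q': [-1.517, 35.288, -0.724, 81.639, 0.464, 63.22, -2.314], 'dq': [0.111, -0.077, -0.115, 0.078, 0.021, 0.078, -0.03], 'joint_torque': [0.001, -45.894, 0.209, -16.574, -0.061, 0.02, 0.0], 'tool_pos': [0.649, 0.0, 0.218], 'orientation': [[-0.003, 1.0, 0.0], [-0.0, 0.0, -1.0], [-1.0, -0.003, 0.0]], 'contact_force': [0.35, -0.324, 0.531], 'moment': [0.032, -0.023, 0.005], 'opening': 1.002}
scene [[392.5, 0.0, 278.6], [0.0, 392.5, 212.0], [0.0, 0.0, 1.0]] [[-0.703, 0.598, -0.385, 0.121], [-0.711, -0.587, 0.387, 0.315], [0.005, 0.546, 0.838, 1.016], [0.0, 0.0, 0.0, 1.0]] ['pixels', 'range_z', 'K', 'pose']
side [[445.5, 0.0, 285.3], [0.0, 445.5, 208.4], [0.0, 0.0, 1.0]] [[0.477, -0.733, 0.484, 1.14], [0.879, 0.393, -0.272, -0.41], [0.009, 0.555, 0.831, 1.104], [0.0, 0.0, 0.0, 1.0]] ['pixels', 'range_z', 'K', 'pose']
```

View pics/scene0.png

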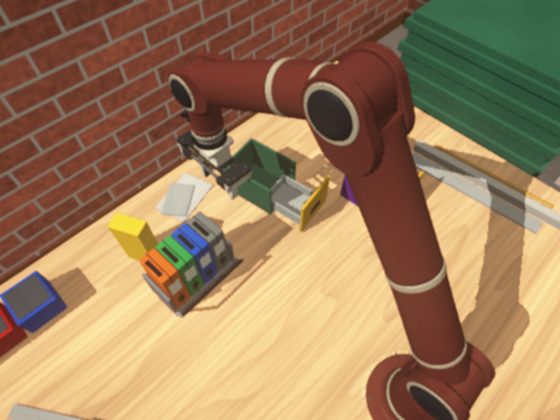

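View pics/side0.png

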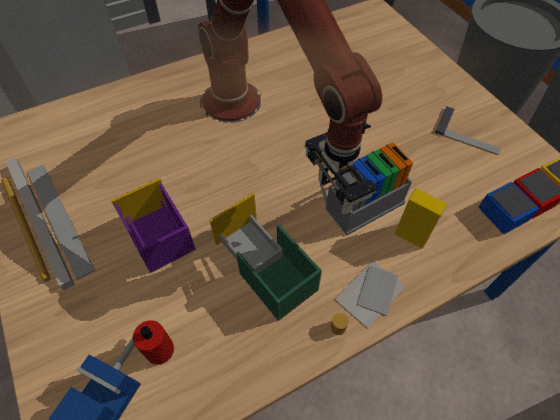

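```bash
python3 - <<'E'
from h import *
for n in ["scene","side"]:
    c=dict(np.load(n+"0.npz")); P=cloud(c); hsv=cv2.cvtColor(c["pixels"],cv2.COLOR_RGB2HSV); H,S,V=hsv[...,0].astype(int),hsv[...,1],hsv[...,2]
    ok=c["range_z"]>0
    def rect(m,l):
        p=P[m]; 
        if len(p)<8: print(n,l,len(p)); return
        print(n,l,len(p),[np.round(t,3) for t in cv2.minAreaRect((p[:,:2]*1000).astype(np.float32))],"z",np.percentile(p[:,2],[5,50,95]).round(3),"med",np.median(p,0).round(3))
    x,y,z=P[...,0],P[...,1],P[...,2]
    work=ok&(x>.35)&(x<.95)&(y>-.5)&(y<.6)
    rect(work&(z>.178)&(z<.197)&(y>.02)&(x<.72),"casetops")
    for nm,lo,hi in [("orange",5,14),("green",45,75),("blue",105,125)]:
        rect(work&(z>.18)&(z<.195)&(H>=lo)&(H<=hi)&(S>140)&(y>.02)&(V>70),nm+" top")
    ye=(H>18)&(H<32)&(S>150)&(V>90)
    rect(work&ye&(y>0)&(z>.02),"yellowbox")
    yp=work&ye&(y<0)&(y>-.27)&(z>.02)
    rect(yp,"panel"); rect(yp&(z>.125),"paneltop")
    g=work&(H>60)&(H<95)&(S>50)&(y<0.1)&(z>.04)&(z<.14)
    rect(g,"dock"); rect(g&(z>.112)&(z<.128),"docktop")
E
```

```text
scene casetops 2633 [array([598.602, 164.613]), array([ 90.441, 190.956]), np.float64(3.456)] z [0.183 0.186 0.189] med [0.595 0.172 0.186]
scene orange top 665 [array([593.798, 236.439]), array([86.809, 46.664]), np.float64(3.211)] z [0.183 0.186 0.188] med [0.59  0.236 0.186]
scene green top 18 [array([600.974, 193.452]), array([80.597, 36.423]), np.float64(9.614)] z [0.185 0.187 0.189] med [0.568 0.178 0.187]
scene blue top 449 [array([598.869, 140.879]), array([85.074, 44.945]), np.float64(2.502)] z [0.184 0.186 0.189] med [0.595 0.137 0.186]
scene yellowbox 1385 [array([701.747, 210.179]), array([191.1  ,  59.995]), np.float64(16.389)] z [0.056 0.155 0.176] med [0.735 0.23  0.155]
scene panel 499 [array([ 501.64 , -207.574]), array([ 41.979, 126.945]), np.float64(26.742)] z [0.028 0.098 0.133] med [ 0.498 -0.197  0.098]
scene paneltop 129 [array([ 501.921, -206.497]), array([  8.304, 129.563]), np.float64(9.721)] z [0.126 0.132 0.134] med [ 0.501 -0.205  0.132]
scene dock 43 [array([ 688.032, -177.502]), array([149.424, 128.446]), np.float64(8.868)] z [0.117 0.119 0.121] med [ 0
[... 714 characters left out ...]
de yellowbox 542 [array([750.682, 224.693]), array([88.785, 49.162]), np.float64(26.391)] z [0.153 0.174 0.177] med [0.753 0.224 0.174]
side panel 843 [array([ 700.43 , -176.055]), array([411.553, 127.086]), np.float64(8.782)] z [0.034 0.066 0.134] med [ 0.505 -0.179  0.066]
side paneltop 134 [array([ 503.107, -206.907]), array([ 11.274, 126.484]), np.float64(10.995)] z [0.127 0.132 0.136] med [ 0.501 -0.194  0.132]
side dock 2013 [array([680.188, -80.89 ]), array([170.132, 334.655]), np.float64(9.965)] z [0.046 0.095 0.121] med [ 0.732 -0.164  0.095]
side docktop 668 [array([ 697.363, -178.616]), array([169.735, 135.75 ]), np.float64(10.227)] z [0.113 0.119 0.122] med [ 0.739 -0.178  0.119]
```

>>> {"name": "drive_tool", "arguments": {"series": [[[-4,0,0],-10],[[-6,0,-4],-20],[[-6,0.3,-8],-30],[[-6,0.6,-12],-40],[[-6,0.9,-16],-50],[[-6,1.1,-20],-60],[[-6,1.3,-24.4],-70],[[-6,1.3,-24.4],-80]], "fingers": 0, "newtons": 20}}

```text
t: 1.1
tool_pos: [0.6607, 0.25, 0.2773]
orientation: [[-0.004, 0.16, 0.987], [0.003, 0.987, -0.16], [-1.0, 0.003, -0.004]]
contact_force: [-0.3, -0.5, -0.3]
opening: 0.191
```

>>> {"name": "drive_tool", "arguments": {"series": [[[0,0,0],-10],[[0,0,0],-13.3],[[0,0,0],-13.3],[[0,0,0],-13.3]]}}

```text
t: 1.6
tool_pos: [0.6628, 0.2439, 0.2782]
orientation: [[-0.001, -0.057, 0.998], [-0.0, 0.998, 0.057], [-1.0, -0.0, -0.001]]
contact_force: [0.5, -1.0, -1.0]
opening: 0.006
```

```bash
python3 - <<'E'
from h import *
s=get_state(); print(s["tool_pos"],np.round(s["orientation"],3).tolist(),s["opening"],np.round(s["q"],1))
c=camera("wrist"); T=np.eye(4);T[:3,:3]=s["orientation"];T[:3,3]=s["tool_pos"]
P=cloud(c,T@c["T_tool_cam"]); save("wrist1",c["pixels"])
hsv=cv2.cvtColor(c["pixels"],cv2.COLOR_RGB2HSV);H,S,V=[hsv[...,i].astype(int) for i in range(3)]
z=P[...,2]
for nm,lo,hi in [("orange",3,15),("green",45,80)]:
    m=(z>.178)&(z<.196)&(H>=lo)&(H<=hi)&(S>130)&(c["range_z"]>0)
    if m.sum()>20: print(nm,m.sum(),cv2.minAreaRect((P[m][:,:2]*1000).astype(np.float32)),np.median(P[m],0))
E
```

```text
[0.6628253  0.24387606 0.27823171] [[-0.001, -0.057, 0.998], [-0.0, 0.998, 0.057], [-1.0, -0.0, -0.001]] 0.006467444006318955 [-10.7  40.4 -24.2  64.4  15.7  78.3  60.4]
orange 6752 ((598.8321533203125, 183.19461059570312), (88.25135803222656, 153.45233154296875), 2.9887049198150635) [0.59221023 0.23327954 0.18649323]
green 6534 ((597.8467407226562, 189.10995483398438), (87.4128189086914, 45.93184280395508), 2.980450391769409) [0.59427381 0.18529765 0.18648209]
```

View pics/wrist1.png

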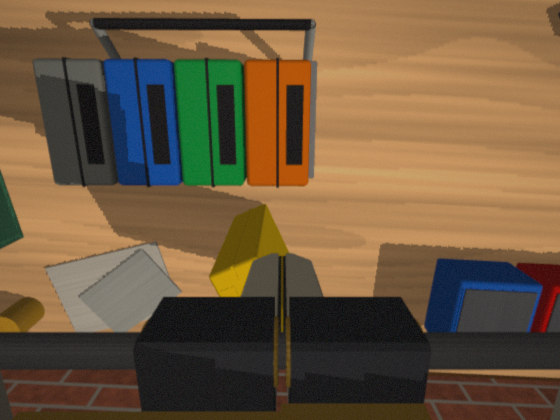

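>>> {"name": "drive_tool", "arguments": {"series": [[[5,0,0],0],[[10,0,0],0],[[12.5,0,0],0],[[12.5,0,0],0],[[12.5,0,-0.7],0],[[12.5,0,-1.4],0],[[12.5,0,-2.1],0],[[12.5,0,-2.1],0]]}}

```text
t: 2.65
tool_pos: [0.6423, 0.2432, 0.1551]
orientation: [[0.003, -0.058, 0.998], [0.001, 0.998, 0.058], [-1.0, 0.001, 0.003]]
contact_force: [1.6, 0.2, 0.4]
opening: 0.003
```

>>> {"name": "drive_tool", "arguments": {"series": [[[0,0,-0.5],0],[[0,0,-1.0],0],[[0,0,-1.5],0],[[0,0,-2.0],0],[[0,0,-2.5],0],[[0,0,-3],0],[[0,0,-3.5],0],[[0,0,-3.5],0]]}}

```text
t: 3.65
tool_pos: [0.6061, 0.2408, 0.1534]
orientation: [[-0.001, -0.058, 0.998], [-0.0, 0.998, 0.058], [-1.0, -0.0, -0.001]]
contact_force: [0.8, -0.4, -1.1]
opening: 0.007
```

```bash
python3 - <<'E'
from h import *
c=camera("scene"); save("scene2",cv2.resize(c["pixels"][180:330,90:290],None,fx=3,fy=3,interpolation=cv2.INTER_CUBIC))
E
```

```text
(no output)
```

View pics/scene2.png

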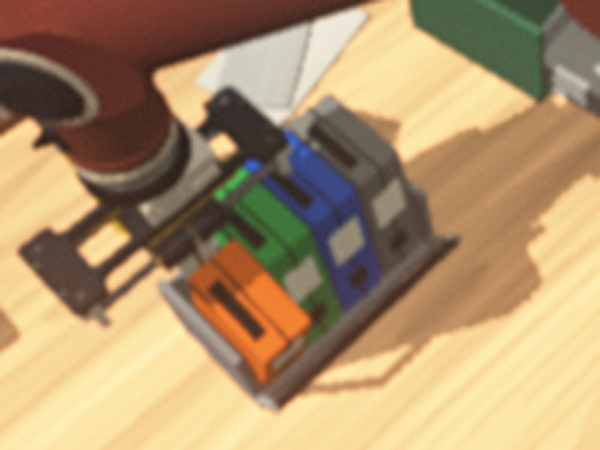

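The orange case is tipping alone (about (250,310) in the crop) and the neighbours are still standing. I'll keep pulling.

>>> {"name": "drive_tool", "arguments": {"series": [[[0,0,-0.5],0],[[0,0,-1.0],0],[[0,0,-1.5],0],[[0,0,-2.0],0],[[0,0,-2.5],0],[[0,0,-3],0],[[0,0,-3.4],0],[[0,0,-3.4],0]]}}

```text
t: 4.7
tool_pos: [0.5733, 0.2389, 0.154]
orientation: [[0.001, -0.058, 0.998], [0.0, 0.998, 0.058], [-1.0, 0.0, 0.001]]
contact_force: [0.4, -0.2, 1.6]
opening: 0.006
```

```bash
cat >> h.py <<'E'
def orange(c,pose=None):
    P=cloud(c,pose); hsv=cv2.cvtColor(c["pixels"],cv2.COLOR_RGB2HSV);H,S,V=[hsv[...,i].astype(int) for i in range(3)]
    m=(H>=3)&(H<=15)&(S>150)&(c["range_z"]>0)&(P[...,2]>.03)&(P[...,2]<.6)&(P[...,0]<.66)&(abs(P[...,1])<.35)
    m=cv2.erode(m.astype(np.uint8),np.ones((3,3)))>0
    n,l,st,_=cv2.connectedComponentsWithStats(m.astype(np.uint8)); m=l==1+np.argmax(st[1:,4])
    return P[m]
def planes(p,k=2,tol=.002):
    out=[];rng=np.random.default_rng(0)
    for _ in range(k):
        best=None
        for _ in range(300):
            a,b,c=p[rng.choice(len(p),3,replace=False)]; n=np.cross(b-a,c-a); L=np.linalg.norm(n)
            if L<1e-7: continue
            n/=L; i=abs((p-a)@n)<tol
            if best is None or i.sum()>best.sum(): best=i
        q=p[best]; n=np.linalg.svd(q-q.mean(0),full_matrices=False)[2][2]; n*=np.sign(n[2]) or 1
        out.append((len(q),n.round(3),q.mean(0).round(4),q.min(0).round(3),q.max(0).round(3))); p=p[~best]
        if len(p)<60: break
    return out
E
python3 - <<'E'
from h import *
c=camera("scene"); p=orange(c); save("scene3",cv2.resize(c["pixels"][180:330,90:290],None,fx=3,fy=3))
print(len(p)); [print(*o) for o in planes(p)]
E
```

```text
3353
1699 [-0.691  0.562  0.454] [0.1863 0.0514 0.5512] [0.14  0.03  0.491] [0.237 0.073 0.599]
1069 [-0.292  0.953  0.086] [0.2079 0.0689 0.5438] [0.154 0.056 0.481] [0.265 0.081 0.598]
```

```bash
sed -i 's/(P\[...,0\]<.66)/(P[...,0]<.66)\&(P[...,0]>.38)/; s/P\[...,2\]<.6)/P[...,2]<.42)/' h.py
python3 - <<'E'
from h import *
c=camera("scene"); p=orange(c)
print(len(p)); [print(*o) for o in planes(p,3)]
E
```

```text
750
433 [-0.574 -0.006  0.819] [0.4949 0.23   0.1812] [0.46  0.209 0.155] [0.53  0.256 0.205]
110 [-0.053  0.999  0.008] [0.5158 0.2552 0.1508] [0.471 0.251 0.083] [0.569 0.258 0.2  ]
87 [-0.577  0.014  0.817] [0.4956 0.2347 0.185 ] [0.459 0.212 0.159] [0.525 0.252 0.205]
```

View pics/scene3.png

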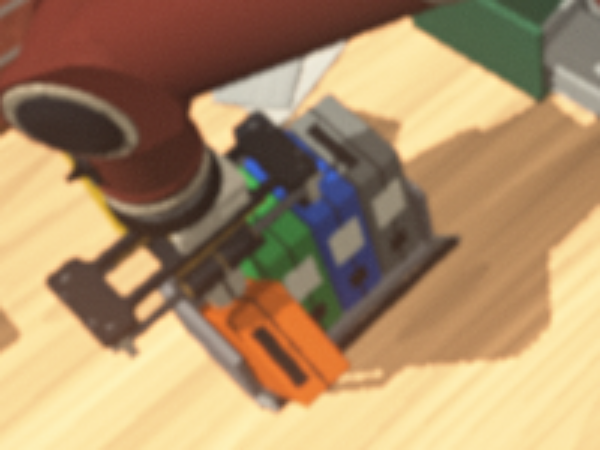

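>>> {"name": "drive_tool", "arguments": {"series": [[[0,0,0.5],0],[[-5,0,0.5],0],[[-10,0,0.5],0],[[-13.5,-0.3,-3],0],[[-13.5,-0.3,-6.6],0],[[-13.5,-0.3,-6.6],0]]}}

```text
t: 5.55
tool_pos: [0.5052, 0.2326, 0.2895]
orientation: [[-0.0, -0.06, 0.998], [-0.0, 0.998, 0.06], [-1.0, -0.0, -0.0]]
contact_force: [-0.2, 1.2, -0.2]
opening: 0.006
```

>>> {"name": "drive_tool", "arguments": {"series": [[[0,0,0],0],[[0,0,0],0],[[0,0,0],0],[[4,0,0],0],[[8,0,0],0],[[12,0,0],0],[[14.5,0,0],0],[[14.5,0,0],0]], "fingers": 7.5}}

```text
t: 6.55
tool_pos: [0.5065, 0.2312, 0.1416]
orientation: [[-0.005, -0.057, 0.998], [-0.002, 0.998, 0.057], [-1.0, -0.002, -0.005]]
contact_force: [-0.0, 0.0, 0.1]
opening: 0.787
```

>>> {"name": "drive_tool", "arguments": {"series": [[[0,0,0],0],[[0,0,0],0],[[0,0,0],0],[[0,0,0],0],[[0,0,0],0],[[0,0,0],0]], "fingers": 0, "newtons": 35}}

```text
t: 7.3
tool_pos: [0.5078, 0.2323, 0.1444]
orientation: [[0.001, -0.058, 0.998], [0.0, 0.998, 0.058], [-1.0, 0.0, 0.001]]
contact_force: [-1.2, -0.2, 5.8]
opening: 0.492
```

>>> {"name": "drive_tool", "arguments": {"series": [[[-2,0,0],0],[[-4.5,0,0],0],[[-7.5,0,0],0],[[-11,0,0],0],[[-14.5,0,0],0],[[-17,0,0],0],[[-18.5,0,0],0],[[-18.5,0,0],0]]}}

```text
t: 8.3
tool_pos: [0.5073, 0.2321, 0.3284]
orientation: [[-0.0, -0.058, 0.998], [0.0, 0.998, 0.058], [-1.0, 0.0, -0.0]]
contact_force: [-0.2, -0.6, -3.1]
opening: 0.493
```

```bash
python3 - <<'E'
from h import *
s=get_state(); print(s["tool_pos"],s["contact_force"])
for n in ["scene","side"]:
    c=camera(n); p=orange(c); save(n+"4",c["pixels"])
    print(len(p)); [print(*o) for o in planes(p,3)]
E
```

```text
[0.5072856  0.2320869  0.32843373] [-0.18837555 -0.61659873 -3.09919736]
567
451 [-0.576 -0.026  0.817] [0.4799 0.2272 0.355 ] [0.457 0.209 0.339] [0.506 0.253 0.374]
71 [-0.011  0.999  0.033] [0.4962 0.2538 0.3099] [0.463 0.25  0.238] [0.543 0.257 0.369]
1844
840 [ 0.059 -0.998  0.003] [0.5542 0.2124 0.2882] [0.485 0.207 0.206] [0.623 0.219 0.388]
650 [0.816 0.032 0.578] [0.5738 0.2342 0.32  ] [0.524 0.21  0.249] [0.623 0.255 0.389]
139 [-0.055  0.998  0.   ] [0.559  0.2104 0.2823] [0.494 0.206 0.217] [0.613 0.214 0.38 ]
```

View pics/scene4.png

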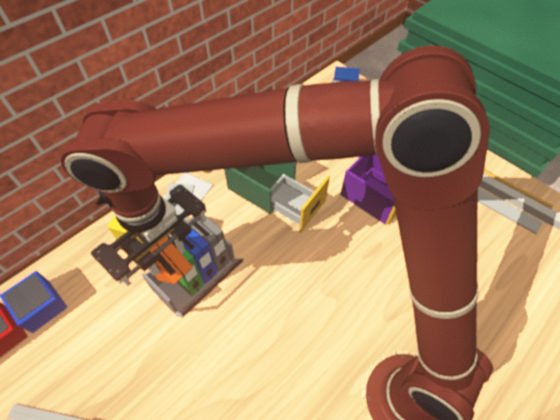

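>>> {"name": "drive_tool", "arguments": {"series": [[[-2,0,-2],0],[[-3,-3,-5.2],0],[[-3,-7,-5.2],0],[[-3,-11,-5.2],0],[[-3,-15,-5.2],0],[[-3,-19,-5.2],0],[[-3,-23,-5.2],0],[[-3,-25,-5.2],0]]}}

```text
t: 9.4
tool_pos: [0.469, -0.0237, 0.357]
orientation: [[-0.004, -0.054, 0.999], [-0.001, 0.999, 0.054], [-1.0, -0.001, -0.004]]
contact_force: [-0.1, 0.5, -2.8]
opening: 0.49
```

>>> {"name": "drive_tool", "arguments": {"series": [[[4,0,0],0],[[8,0,0],0],[[12,0,0],0],[[16,0,0],0],[[19,0,0],0],[[21,0,0],0],[[21.5,0,0],0],[[21.5,0,0],0]]}}

```text
t: 10.4
tool_pos: [0.4698, -0.0205, 0.1434]
orientation: [[-0.001, -0.058, 0.998], [0.0, 0.998, 0.058], [-1.0, 0.0, -0.001]]
contact_force: [-0.3, 0.2, -3.0]
opening: 0.492
```

```bash
python3 - <<'E'
from h import *
s=get_state(); print(s["tool_pos"],s["contact_force"])
for n in ["scene","side"]:
    c=camera(n); p=orange(c)
    print(len(p)); [print(*o) for o in planes(p,3)]
E
```

```text
[ 0.46975186 -0.02047407  0.14344615] [-0.2705327   0.24740269 -2.96872048]
285
139 [-0.587 -0.036  0.809] [ 0.4372 -0.0226  0.1665] [ 0.422 -0.042  0.154] [0.458 0.002 0.181]
110 [ 0.066 -0.998  0.004] [0.457  0.0017 0.1262] [ 0.425 -0.002  0.047] [0.498 0.005 0.171]
1167
539 [0.819 0.043 0.573] [ 0.5365 -0.0195  0.1372] [ 0.487 -0.043  0.065] [0.587 0.003 0.205]
388 [ 0.058 -0.998  0.004] [ 0.5192 -0.0399  0.11  ] [ 0.464 -0.044  0.043] [ 0.588 -0.034  0.2  ]
127 [0.82  0.03  0.572] [ 0.5418 -0.0169  0.135 ] [ 0.493 -0.041  0.07 ] [0.586 0.001 0.206]
```

>>> {"name": "drive_tool", "arguments": {"series": [[[0.6,0,0],0],[[0.9,0,0],0],[[1.1,0,0],0],[[1.2,0,0],0],[[1.2,0,0],0]]}}

```text
t: 11.12
tool_pos: [0.4698, -0.0205, 0.1324]
orientation: [[0.0, -0.058, 0.998], [-0.0, 0.998, 0.058], [-1.0, -0.0, 0.0]]
contact_force: [-2.9, -0.3, 4.0]
opening: 0.494
```

>>> {"name": "drive_tool", "arguments": {"series": [[[0,0,0],0],[[0,0,0.6],0],[[-0.2,0,1.2],0],[[-0.3,0,1.8],0],[[-0.4,0,2.4],0],[[-0.5,0,3],0],[[-0.55,0,3.6],0],[[-0.55,0,3.6],0]], "newtons": 12}}

```text
t: 12.12
tool_pos: [0.507, -0.0185, 0.137]
orientation: [[0.002, -0.058, 0.998], [0.0, 0.998, 0.058], [-1.0, 0.0, 0.002]]
contact_force: [0.1, 0.0, 0.9]
opening: 0.494
```

```bash
python3 - <<'E'
from h import *
s=get_state(); print(s["tool_pos"],s["contact_force"])
c=camera("side"); p=orange(c)
[print(*o) for o in planes(p,2)]
E
```

```text
[ 0.50703262 -0.01850676  0.13700033] [0.12332966 0.04535565 0.90801394]
491 [0.921 0.056 0.386] [ 0.5624 -0.0183  0.1192] [ 0.53  -0.041  0.039] [0.596 0.005 0.196]
356 [ 0.059 -0.998  0.002] [ 0.5391 -0.0389  0.0982] [ 0.493 -0.043  0.037] [ 0.597 -0.033  0.192]
```

>>> {"name": "drive_tool", "arguments": {"series": [[[0,0,0.6],0],[[0,0,1.2],0],[[0,0,1.9],0],[[0.05,0,2.6],0],[[0.15,0,3.3],0],[[0.25,0,4.0],0],[[0.45,0,5.0],0],[[0.45,0,5.0],0]]}}

```text
t: 13.18
tool_pos: [0.5571, -0.0154, 0.1323]
orientation: [[0.002, -0.058, 0.998], [0.001, 0.998, 0.058], [-1.0, 0.001, 0.002]]
contact_force: [1.4, -0.1, -1.5]
opening: 0.494
```

>>> {"name": "drive_tool", "arguments": {"series": [[[0.15,0,0.4],0],[[0.3,0,0.8],0],[[0.45,0,1.1],0],[[0.6,0,1.2],0],[[0.6,0,1.2],0]]}}

```text
t: 13.8
tool_pos: [0.5702, -0.0145, 0.1279]
orientation: [[0.006, -0.058, 0.998], [0.001, 0.998, 0.058], [-1.0, 0.0, 0.006]]
contact_force: [1.2, -0.5, 5.1]
opening: 0.493
```

```bash
python3 - <<'E'
from h import *
s=get_state(); print(s["tool_pos"],s["contact_force"])
c=camera("side"); p=orange(c)
[print(*o) for o in planes(p,3)]
E
```

```text
[ 0.57022081 -0.01453595  0.12785049] [ 1.21208994 -0.48615731  5.12100796]
308 [0.998 0.055 0.023] [ 0.6025 -0.0164  0.1154] [ 0.598 -0.036  0.038] [0.606 0.005 0.18 ]
258 [ 0.06  -0.998  0.002] [ 0.5752 -0.0365  0.0912] [ 0.524 -0.04   0.035] [ 0.604 -0.033  0.177]
55 [-0.097 -0.038  0.995] [ 0.5895 -0.0151  0.1757] [ 0.574 -0.033  0.172] [0.606 0.003 0.178]
```

>>> {"name": "drive_tool", "arguments": {"series": [[[-0.3,0,0],0],[[-0.3,0,0],0],[[-0.3,0,0],0],[[-0.3,0,0],0],[[-0.3,-0.2,-0.6],0],[[-0.3,-0.2,-1.2],0],[[-0.3,-0.2,-1.2],0]], "fingers": 6.5}}

```text
t: 14.72
tool_pos: [0.5551, -0.0178, 0.1297]
orientation: [[-0.001, -0.057, 0.998], [-0.0, 0.998, 0.057], [-1.0, -0.0, -0.001]]
contact_force: [0.3, 0.0, -0.9]
opening: 0.7
```

>>> {"name": "drive_tool", "arguments": {"series": [[[0,0,0],0],[[0,0,0],0],[[0,0,0],0],[[0,0,0],0],[[0,0,0],0]], "fingers": 0, "newtons": 35}}

```text
t: 15.35
tool_pos: [0.556, -0.0173, 0.1297]
orientation: [[0.0, -0.058, 0.998], [0.0, 0.998, 0.058], [-1.0, 0.0, 0.0]]
contact_force: [-0.9, 0.6, 0.2]
opening: 0.496
```

```bash
python3 - <<'E'
from h import *
s=get_state(); print(s["tool_pos"],s["contact_force"],s["opening"])
c=camera("side"); p=orange(c); save("side5",c["pixels"])
[print(*o) for o in planes(p,3)]
E
```

```text
[ 0.55601037 -0.01726101  0.12969622] [-0.93287706  0.61328879  0.16432036] 0.49641667637335896
320 [ 0.064 -0.998  0.004] [ 0.5748 -0.038   0.0961] [ 0.526 -0.042  0.038] [ 0.609 -0.033  0.178]
280 [0.999 0.053 0.002] [ 0.6047 -0.0156  0.1102] [ 0.602 -0.034  0.04 ] [0.607 0.003 0.18 ]
87 [0.019 0.051 0.998] [ 0.587  -0.0193  0.1744] [ 0.564 -0.039  0.171] [0.602 0.003 0.177]
```

View pics/side5.png

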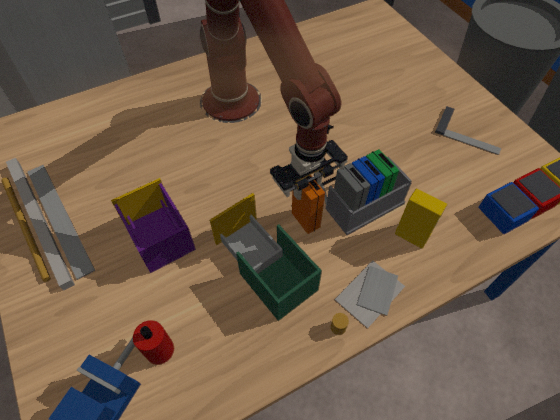

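```bash
python3 - <<'E'
from h import *
for n in ["scene","side"]:
    c=camera(n); P=cloud(c); x,y,z=[P[...,i] for i in range(3)]; ok=c["range_z"]>0
    a=np.radians(10.2); ex=np.array([np.cos(a),np.sin(a)]); ey=np.array([-ex[1],ex[0]]); o=np.array([.6049,-.1952])
    u=(P[...,:2]-o)@ex; v=(P[...,:2]-o)@ey
    hsv=cv2.cvtColor(c["pixels"],cv2.COLOR_RGB2HSV); H,S,V=[hsv[...,i].astype(int) for i in range(3)]
    ye=ok&(H>18)&(H<32)&(S>130)&(u<-.08)&(u>-.14)&(abs(v)<.09)&(z>.03)
    t=ye&(z>.127)
    print(n,"panel u",np.percentile(u[ye],[2,50,98]).round(4),"v",np.percentile(v[ye],[1,99]).round(4),"top v",np.percentile(v[t],[1,99]).round(4),"top u",np.percentile(u[t],[2,98]).round(4))
    p=P[ye&(z<.12)]; print(planes(p,1)[0])
    f=ok&(z>.011)&(z<.021)&(u>-.098)&(u<.05)&(abs(v)<.06)
    print("floor",f.sum(),np.percentile(u[f],[1,99]).round(4),np.percentile(v[f],[1,99]).round(4))
    d=ok&(z>.115)&(z<.124)&(u>-.02)&(u<.2)&(abs(v)<.1)
    print("docktop",d.sum(),cv2.minAreaRect((P[d][:,:2]*1000).astype(np.float32)),"v",np.percentile(v[d],[1,99]).round(4),"u",np.percentile(u[d],[1,99]).round(4))
    w=ok&(z>.046)&(z<.055)&(u>-.1)&(u<0.05)&(abs(v)<.06); print("traywall v",np.percentile(v[w],[1,99]).round(4),w.sum())
E
```

```text
scene panel u [-0.1078 -0.1065 -0.1003] v [-0.0609  0.0709] top v [-0.0616  0.071 ] top u [-0.1075 -0.0996]
(293, array([-0.984, -0.176,  0.   ]), array([ 0.4982, -0.2044,  0.081 ]), array([ 0.487, -0.275,  0.03 ]), array([ 0.511, -0.144,  0.12 ]))
floor 649 [-0.0786  0.0292] [-0.0479  0.0545]
docktop 91 ((696.6756591796875, -180.10531616210938), (172.5946807861328, 134.2348175048828), 11.955421447753906) v [-0.069   0.0681] u [0.0086 0.1768]
traywall v [-0.0596  0.0543] 169
side panel u [-0.1058 -0.0995 -0.0969] v [-0.0688  0.0682] top v [-0.0678  0.0697] top u [-0.1077 -0.0977]
(711, array([-0.985, -0.173,  0.002]), array([ 0.5075, -0.215 ,  0.0773]), array([ 0.494, -0.281,  0.03 ]), array([ 0.52 , -0.144,  0.12 ]))
floor 1177 [-0.0971  0.0433] [-0.0516  0.049 ]
docktop 633 ((696.31396484375, -177.8447723388672), (171.25682067871094, 136.98623657226562), 10.138721466064453) v [-0.0675  0.0685] u [0.0107 0.1781]
traywall v [-0.0525  0.0545] 301
```

>>> {"name": "drive_tool", "arguments": {"series": [[[-4,0,0],0],[[-9,0,0],0],[[-14,0,0],0],[[-17,-3,0],-2],[[-17,-7,0.1],-4],[[-17,-11,0.2],-6],[[-17,-15,0.3],-6.8],[[-17,-18.5,0.3],-6.8]]}}

```text
t: 16.5
tool_pos: [0.5682, -0.2043, 0.2982]
orientation: [[-0.004, -0.174, 0.985], [-0.0, 0.985, 0.174], [-1.0, 0.0, -0.004]]
contact_force: [1.1, -0.1, -3.8]
opening: 0.495
```

>>> {"name": "drive_tool", "arguments": {"series": [[[0,0,0],0],[[0,0,0],0]]}}

```text
t: 16.75
tool_pos: [0.5689, -0.2012, 0.2986]
orientation: [[-0.002, -0.176, 0.984], [0.002, 0.984, 0.176], [-1.0, 0.002, -0.002]]
contact_force: [-0.1, 0.7, -3.6]
opening: 0.492
```

```bash
python3 - <<'E'
from h import *
s=get_state(); print(s["tool_pos"],s["orientation"].round(3).tolist() if hasattr(s["orientation"],'round') else s["orientation"],s["contact_force"],s["opening"])
c=camera("side"); p=orange(c)
[print(*o) for o in planes(p,3)]
E
```

```text
[ 0.56887617 -0.20119759  0.29860824] [[-0.002, -0.176, 0.984], [0.002, 0.984, 0.176], [-1.0, 0.002, -0.002]] [-0.0897095   0.66423891 -3.59068683] 0.49169055882462703
601 [-0.986 -0.167  0.003] [ 0.6171 -0.1946  0.2681] [ 0.612 -0.215  0.179] [ 0.622 -0.173  0.346]
477 [-0.179  0.984  0.003] [ 0.5903 -0.2196  0.2594] [ 0.542 -0.228  0.181] [ 0.622 -0.211  0.347]
166 [ 0.016 -0.032  0.999] [ 0.5976 -0.2004  0.3433] [ 0.567 -0.218  0.341] [ 0.617 -0.176  0.345]
```

>>> {"name": "drive_tool", "arguments": {"series": [[[3,0,0],0],[[6.5,0,0],0],[[10,0,0],0],[[13,0,0],0],[[14.5,0,0],0],[[14.9,0,0],0],[[15.2,0,0],0],[[15.2,0,0],0]]}}

```text
t: 17.8
tool_pos: [0.5701, -0.2021, 0.1486]
orientation: [[0.002, -0.176, 0.984], [-0.001, 0.984, 0.176], [-1.0, -0.001, 0.002]]
contact_force: [-0.1, -0.6, -2.8]
opening: 0.491
```

>>> {"name": "drive_tool", "arguments": {"series": [[[0.1,0,0],0],[[0.2,0,0],0],[[0.3,0,0],0],[[0.35,0,0],0],[[0.35,0,0],0]]}}

```text
t: 18.42
tool_pos: [0.5698, -0.2021, 0.1457]
orientation: [[0.001, -0.175, 0.985], [-0.001, 0.985, 0.175], [-1.0, -0.001, 0.001]]
contact_force: [-1.8, -0.2, 4.6]
opening: 0.495
```

>>> {"name": "drive_tool", "arguments": {"series": [[[0,0,0],0],[[0,0,0],0],[[0,0,0],0],[[0,0,0],0],[[0,0,0],0],[[-2,0,0],0],[[-6,0,0],0],[[-11,0,0],0]], "fingers": 7}}

```text
t: 19.42
tool_pos: [0.5688, -0.202, 0.2543]
orientation: [[-0.003, -0.176, 0.984], [0.001, 0.984, 0.176], [-1.0, 0.001, -0.002]]
contact_force: [-0.4, -0.6, -0.1]
opening: 0.755
```

>>> {"name": "drive_tool", "arguments": {"series": [[[0,0,-3],0],[[0,0,-7],0],[[0,0,-11],0],[[0,0,-11],0]], "fingers": 0}}

```text
t: 19.92
tool_pos: [0.4583, -0.2227, 0.2543]
orientation: [[-0.002, -0.172, 0.985], [-0.001, 0.985, 0.172], [-1.0, -0.001, -0.002]]
contact_force: [0.7, -1.2, 0.3]
opening: 0.372
```

```bash
python3 - <<'E'
from h import *
s=get_state(); print(s["tool_pos"],s["contact_force"],s["opening"])
c=camera("side"); p=orange(c); save("side6",c["pixels"])
[print(*o) for o in planes(p,3)]
E
```

```text
[ 0.45829753 -0.22272124  0.25432658] [ 0.74314747 -1.19666872  0.29339721] 0.37219980368039773
447 [ 0.182 -0.983  0.001] [ 0.5859 -0.2214  0.1231] [ 0.545 -0.23   0.041] [ 0.624 -0.212  0.192]
349 [0.983 0.186 0.003] [ 0.6178 -0.1943  0.1236] [ 0.612 -0.213  0.038] [ 0.623 -0.175  0.193]
230 [ 0.009 -0.03   1.   ] [ 0.5783 -0.2055  0.1908] [ 0.535 -0.227  0.188] [ 0.618 -0.176  0.193]
```

View pics/side6.png

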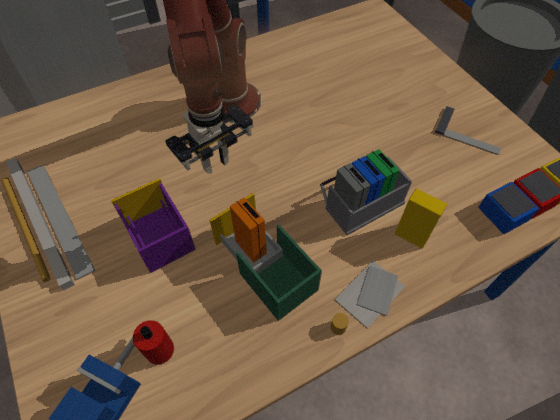

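>>> {"name": "drive_tool", "arguments": {"series": [[[5,0,0],0],[[10,0,0],0],[[13.8,0,0],0],[[13.8,0,0],0],[[13.8,0,1],0],[[13.8,0,2],0],[[13.8,0,2.6],0],[[13.8,0,3.0],0]]}}

```text
t: 20.98
tool_pos: [0.4913, -0.2161, 0.1168]
orientation: [[0.0, -0.176, 0.984], [-0.001, 0.984, 0.176], [-1.0, -0.001, 0.0]]
contact_force: [-3.7, -0.4, 2.3]
opening: 0.005
```

>>> {"name": "drive_tool", "arguments": {"series": [[[0,0,0.3],0],[[0,0,0.6],0],[[0,0,0.9],0],[[0,0,1.2],0],[[0,0,1.6],0],[[0,0,2.0],0],[[0,0,2.4],0],[[0,0,2.8],0]]}}

```text
t: 21.98
tool_pos: [0.5185, -0.2113, 0.116]
orientation: [[-0.0, -0.175, 0.985], [-0.0, 0.985, 0.175], [-1.0, 0.0, -0.0]]
contact_force: [-2.7, -0.3, 0.5]
opening: 0.004
```

>>> {"name": "drive_tool", "arguments": {"series": [[[0,0,0.4],0],[[0,0,0.8],0],[[0,0,1.2],0],[[0,0,1.6],0],[[0,0,2.0],0],[[0,0,2.4],0],[[0,0,2.8],0],[[0,0,3.2],0]]}}

```text
t: 22.98
tool_pos: [0.55, -0.2056, 0.1161]
orientation: [[-0.0, -0.175, 0.984], [-0.0, 0.984, 0.175], [-1.0, -0.0, -0.0]]
contact_force: [-2.9, -1.4, -1.4]
opening: 0.005
```

>>> {"name": "drive_tool", "arguments": {"series": [[[0,0,0.4],0],[[0,0,0.8],0],[[0,0,1.2],0],[[0,0,1.6],0],[[0,0,2.0],0],[[0,0,2.4],0],[[0,0,2.8],0],[[0,0,3.2],0]]}}

```text
t: 23.98
tool_pos: [0.5815, -0.2, 0.1161]
orientation: [[-0.0, -0.175, 0.984], [-0.0, 0.984, 0.175], [-1.0, 0.0, -0.0]]
contact_force: [-2.0, -1.4, -2.1]
opening: 0.005
```

>>> {"name": "drive_tool", "arguments": {"series": [[[0,0,0.3],0],[[0,0,0.6],0],[[0,0,0.8],0],[[0,0,1.0],0],[[0,0,1.1],0]]}}

```text
t: 24.6
tool_pos: [0.5923, -0.198, 0.1162]
orientation: [[0.0, -0.175, 0.984], [0.0, 0.984, 0.175], [-1.0, 0.0, 0.0]]
contact_force: [-2.1, -1.4, -1.9]
opening: 0.004
```

Push on in 1–2 mm rows until the force rises.

>>> {"name": "drive_tool", "arguments": {"series": [[[0,0,0.15],0],[[0,0,0.3],0],[[0,0,0.45],0],[[0,0,0.6],0],[[0,0,0.6],0]]}}

```text
t: 25.22
tool_pos: [0.5962, -0.1972, 0.1162]
orientation: [[-0.004, -0.175, 0.985], [-0.0, 0.985, 0.175], [-1.0, 0.001, -0.004]]
contact_force: [-6.9, -1.0, 3.2]
opening: 0.006
```

>>> {"name": "drive_tool", "arguments": {"series": [[[0,0,0.1],0],[[0,0,0.2],0],[[0,0,0.3],0],[[0,0,0.3],0]]}}

```text
t: 25.72
tool_pos: [0.5961, -0.1972, 0.1162]
orientation: [[-0.011, -0.174, 0.985], [-0.001, 0.985, 0.174], [-1.0, 0.001, -0.011]]
contact_force: [-10.5, -0.3, 6.7]
opening: 0.008
```

>>> {"name": "drive_tool", "arguments": {"series": [[[0,0,-1],0],[[0,0,-3],0],[[0,0,-7],0],[[0,0,-11],0],[[-4,0,-12],0],[[-8,0,-12],0],[[-8,0,-12],0]]}}

```text
t: 26.6
tool_pos: [0.4871, -0.2176, 0.2002]
orientation: [[0.012, -0.176, 0.984], [-0.003, 0.984, 0.176], [-1.0, -0.005, 0.011]]
contact_force: [-0.4, 0.5, -1.1]
opening: 0.006
```

```bash
python3 - <<'E'
from h import *
s=get_state(); print(s["t"],s["tool_pos"],s["contact_force"])
a=np.radians(10.1); ex=np.array([np.cos(a),np.sin(a)]); ey=np.array([-ex[1],ex[0]]); o=np.array([.6049,-.1952])
for n in ["side","scene"]:
    c=camera(n); P=cloud(c); p=orange(c)
    if n=="side": save("side7",c["pixels"])
    [print(*q, "u,v",(q[2][:2]-o)@ex,(q[2][:2]-o)@ey) for q in planes(p,3)]
    u=(P[...,:2]-o)@ex; v=(P[...,:2]-o)@ey; z=P[...,2]
    hsv=cv2.cvtColor(c["pixels"],cv2.COLOR_RGB2HSV); H,S=hsv[...,0],hsv[...,1]
    ye=(c["range_z"]>0)&(H>18)&(H<32)&(S>130)&(u<.03)&(u>-.05)&(abs(v)<.09)&(z>.03)
    print(n,"panel u",np.percentile(u[ye],[2,50,98]).round(4),ye.sum())
    for nm,lo,hi in [("green",45,75),("blue",105,125)]:
        m=(z>.18)&(z<.195)&(H>=lo)&(H<=hi)&(S>140)&(P[...,1]>.02)&(P[...,0]<.7)&(P[...,0]>.4)
        if m.sum()>20: print(nm,cv2.minAreaRect((P[m][:,:2]*1000).astype(np.float32)))
E
```

```text
26.6 [ 0.48706638 -0.21760656  0.20015461] [-0.35221792  0.49292794 -1.14356237]
59 [-0.161 -0.062  0.985] [ 0.6485 -0.1921  0.1908] [ 0.641 -0.21   0.188] [ 0.658 -0.171  0.193] u,v 0.04346797549777057 -0.0045940293996898605
side panel u [-0.0003  0.0069  0.0091] 477
green ((599.474853515625, 188.7420654296875), (87.9701156616211, 47.0051155090332), 2.682015895843506)
blue ((601.1981811523438, 140.2830047607422), (87.20793151855469, 46.74444580078125), 2.1808929443359375)
148 [-0.168  0.986  0.001] [ 0.6444 -0.1653  0.1366] [ 0.632 -0.168  0.069] [ 0.657 -0.162  0.195] u,v 0.04413134071914065 0.022509659400602178
54 [-0.053 -0.03   0.998] [ 0.6456 -0.1854  0.1906] [ 0.633 -0.204  0.188] [ 0.656 -0.167  0.192] u,v 0.041787873340661 0.0025107054118056133
scene panel u [-0.0013  0.0004  0.0104] 613
green ((598.951904296875, 189.40057373046875), (86.4950942993164, 44.18993377685547), 3.948291540145874)
blue ((599.0682983398438, 140.60379028320312), (85.57112884521484, 45.448211669921875), 2.2088890075683594)
```

View pics/side7.png

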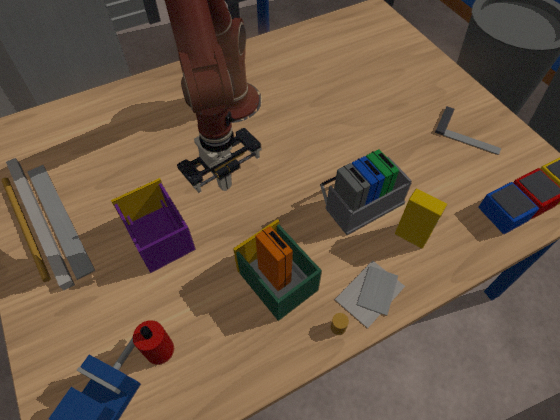

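```bash
sed -i 's/(P\[...,0\]<.66)/(P[...,0]<.74)/' h.py; python3 - <<'E'
from h import *
a=np.radians(10.1); ex=np.array([np.cos(a),np.sin(a)]); ey=np.array([-ex[1],ex[0]]); o=np.array([.6049,-.1952])
p=orange(camera("side")); t=p[p[:,2]>.18]
for q in planes(p,3): print(*q)
print("top u",np.percentile((t[:,:2]-o)@ex,[1,99]),"v",np.percentile((t[:,:2]-o)@ey,[1,99]))
from bench import close_job
print(close_job())
E
```

```text
524 [ 0.185 -0.983  0.004] [ 0.6899 -0.2027  0.1274] [ 0.649 -0.211  0.042] [ 0.727 -0.194  0.196]
285 [0.985 0.172 0.001] [ 0.7231 -0.1763  0.1268] [ 0.719 -0.194  0.039] [ 0.728 -0.157  0.194]
275 [ 0.005 -0.014  1.   ] [ 0.684  -0.1868  0.1909] [ 0.64  -0.209  0.189] [ 0.723 -0.157  0.193]
top u [0.03873472 0.12023458] v [-0.0229748   0.01750994]
the job is handed in; nothing more can be done
None
```

The job is handed in at about 27 s of the 70 s allowed; close_job gave no verdict, so what follows is from my own camera measurements.

**What I did:**
- I hooked the orange case's top from behind with shut fingers and tipped it onto the rail, where it leaned at about 0.6 rad.
- I gripped it by the part sticking out and lifted it clear. I then turned it upright on its lower front edge on the open bench, because at that lean it would have hit the tray's yellow front panel.
- I regripped it, lowered it gently onto the tray floor and let go. The tray was about 108 mm open at that point.
- I pushed the yellow panel until it met a hard stop, at about 10 N, and backed the arm clear.

**Last checks:**
- **Tray:** the panel's outer face is within about 1 mm of the shut position.
- **Orange case:** it is upright to about 0.01 rad, with its top at 191 mm, which puts it on the tray floor. It is within about 5 mm of the tray centre.
- **Other cases:** green and blue measured within 2 mm of their starts. I checked grey only in the picture, where it is standing in place.
- **Robot:** it is clear of everything, and its force reading is about 1 N, which is noise.

No check failed. My first two fits on the orange case were spoiled, one by catching the reddish arm and one by too tight a search limit. I repeated both with corrected limits.

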